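# Knock the loose casters home on a laundry-basket dolly

### The arm

A 6-joint arm with a two-finger parallel gripper is mounted at the origin on the work surface. World frame = base frame: x ahead of the robot, y to its left, z up, the work surface at z = 0. Lengths are in m, angles in rad, forces in N, time in s.
With the tool pointing down it reaches from about 0.375 to 0.925 m from the base axis. Payload 5.7 kg.
Tool frame: the origin (TCP) lies midway between the tips of the shut fingers; the grasp point (between the pads) lies 19 mm behind it; z points along the fingers, x is the direction in which the jaws open and shut, and the axes are right-handed (so a half turn about z gives the same grasp; the last joint's range is limited). The gripper opens to 85 mm and grips with 20 to 120 N. Pads are 22 mm wide; open, the fingers measure 114 mm over their backs; the gripper's body (76 mm by 85 mm) begins 54 mm behind the grasp point. The pads swing forward as they close: fully open they stand 13 mm farther back than shut.
Start: joints at [-1.253, 0.359, 1.51, -0, 1.272, -0.115], TCP at [0.252, -0.545, 0.231] pointing down, gripper open.
Joint ranges: [-2.97, 2.97], [-1.01, 2.36], [0.21, 2.38], [-0.96, 4.11], [0.2, 2.71], [-2.98, 2.98]. Speed limits (rad/s): [2.39, 2.39, 3.14, 3.14, 3.14, 3.14].

### API

Orientations are given as a 3x3 rotation matrix whose columns are the frame's x, y, z axes.
In Python, from rig import status, vision, ticket gives the robot as it stands. The module is installed in compiled form; this text tells all that it offers.
- The arm moves only by the tool step_arm, never from a script. Its argument "deltas" is a list of rows, each a list of 6 numbers: the shift along the tool's x, y, z in mm, then the turn, a rotation vector about the tool's x, y, z in rad. In form: [[dx, dy, dz, ax, ay, az], ...]. A call has 1 to 12 rows; each row shifts and turns the pose as measured when the row begins, along the tool's axes as they then stand; what a row does not reach is not made up. A row lasts 1/8 s, in which the tool goes at most 62.5 mm and 10.7 degrees, less where a joint would pass 70% of its speed; a pose out of reach is approached as far as the arm can. A call with a gripper value outside its range is refused whole. "fingers" is the closure, from 0 (fully open) to 1 (shut), set as the call begins (left out, the last holds). The fingers move at their own pace and stop on an object; "newtons" is the grip in N (left out, the last holds). Time passes only in rows, so rows that do not move let the fingers close. It gives the time, the measured TCP pose, the force and the opening at its end, in the units of the state.
- status.read_state(): the state, without advancing time (a new reading comes with each control period).
- vision.read_camera(name): name is "side" or "top" or "wrist"; returns a dict with "frame" (400x640x3 uint8, red, green, blue), "fx", "fy", "cx", "cy" (pixels), "eye" and "orientation" of the camera in the world; the wrist camera has in their place "mount" (4x4, takes a point from camera to tool coordinates, whose origin is the TCP and whose axes are the tool frame's). Camera axes: x right, y up, looking along -z (the intrinsics and any distortion apply to the point x, -y, -z); pixel columns grow to the right and rows downward; lengths in m; the calibration is good to about 2 mm. A picture is of the moment at which its call begins: read the wrist's pose just before it. There is no depth.
- ticket.hand_in(): hands the job in, once; it reports no verdict.
The state is a dict: "time": time; "joints": joint angles; "joint_vel": joint speeds; "effort": joint torques, N m; "tool_pos": TCP position; "tool_rot": TCP orientation; "contact_force": force on the tool from outside, world axes, zero at the start; "moment": the same for the moment, N m; "grip_width": finger opening in m.
Only numpy, scipy, OpenCV 4.12 (cv2) and the standard library are available. Lean on these libraries where they do the work, as an engineer would, in place of code of your own. Each camera call takes 0.05 s, during which the arm holds its last target. There are 200 camera calls.

### The job

Two of the four casters on the upturned basket dolly stand proud of their sockets: knock both fully home with sharp downward blows of the mallet on their wheels, without just leaning on them and without the gripper or arm touching any caster. Then stand the mallet back on the green tool mat, on one of its striking faces, and let go. Leave the detergent bottle, the spanner and the jar where they are.

Things in the scene. Friction and masses are not known exactly. Their poses are not given: they have to be found in the camera images.
- dolly: Upturned blue tube-frame dolly, 300 mm (its x) by 400 mm (its y), fixed to the counter; origin on the counter under its centre. A steel stem socket stands at each corner, at (+-90, +-140) mm in its frame; the socket mouths are 43 mm above the counter. It does not move.
- stem_a (a joint): How far loose caster a has been driven into its socket, in m, vertical: 0 = 22 mm proud, 0.022 = home (its flange sits on the socket mouth, a hard stop). The sprung grip ring on its stem holds it wherever it is left; it takes about 8 N from above to start it moving down and 2.5 N more for each 0.1 m/s. A sharp blow sends it down at 0.1 m/s or more; leaning on it slowly does not count as one.
- stem_b (a joint): The same for loose caster b.
- caster_a: Loose swivel caster a, upside down: zinc fork and black wheel 65 mm in diameter, 24 mm wide, swivelling about the vertical stem in any direction. Origin on the stem axis at the underside of its flange (43 mm above the counter when home, up to 65 mm when proud), z up; the wheel's axle lies along its y, 20 mm along its x from the stem axis and 52 mm up.
- caster_b: Loose swivel caster b, the same.
- caster_c: Caster c, the same kind, already fully home.
- caster_d: Caster d, the same kind, already fully home.
- caster_a_top (a point): Highest point of caster a's wheel, where to strike: 84.5 mm above the flange's underside, so 127.5 mm above the counter when the caster is home.
- caster_b_top (a point): The same point of caster b.
- tool_mat: Green rubber mat, 260 mm (its x) by 220 mm (its y) by 4 mm, fixed to the counter; origin under its centre (its upper face is at 4 mm).
- mallet: Orange dead-blow mallet, about 0.5 kg, standing on one striking face: upright cylindrical head 54 mm in diameter, 90 mm tall, and a level black handle that points along -x of its frame and ends 178 mm from the head's axis. Origin at the centre of the lower face, z up along the head. Balance point about 17 mm from the head's axis towards the handle.
- mallet_grip (a point): Where to grip the handle: 85 mm from the head's axis, 45 mm above the lower face; the handle there is 24 mm wide (along the mallet's y) and 32 mm tall. Axes as the mallet's.
- mallet_face (a point): Centre of the mallet's lower striking face.
- detergent: Blue detergent bottle, 72 mm in diameter, 200 mm tall, standing; origin under its base. Bystander.
- spanner: Steel spanner, 180 mm long, lying flat; origin under its middle. Bystander.
- ring_jar: Pale jar with a red lid, 64 mm in diameter, 85 mm tall; origin under its base. Bystander.
Not all that is in view belongs to the job. There is more than one size of the mallet; the job needs the larger.

How it is judged:
By the outcome, as a careful person would: the job done as asked, in the order asked, and still so for the second after the job is handed in, with the robot touching nothing.
It also fails if it takes over 56 s, if anything falls off the work surface, if the arm or the gripper's body presses on something with over 40 N, if the wrist force passes 120 N, or if a joint passes its speed limit or range.

## Working session

There is one attempt and no reset: what is moved stays moved. The work goes in short steps, Python scripts to look and compute and a tool call to move; the robot and the scene stay as the last step left them, time stands still between calls to the robot, and variables do not carry over. Pictures are saved under pics/ and viewed, about 8 in all and at most 12, crops included, and the job is handed in when it is done.

Besides the shell and the picture viewer there is one more tool, called after "Call:" as name(argument=value, ...), one argument or row to a line, values as JSON. step_arm: Moves the arm, as the interface text tells. Its arguments: {"type":"object","properties":{"deltas":{"type":"array"},"fingers":{"type":"number"},"newtons":{"type":"number"}},"required":["deltas"]}

```bash
mkdir -p pics
cat > h.py <<'E'
import numpy as np, cv2
from rig import status, vision
def cam(n):
    s=status.read_state(); c=vision.read_camera(n)
    if n=="wrist":
        T=np.eye(4); T[:3,:3]=s["tool_rot"]; T[:3,3]=s["tool_pos"]
        M=T@np.array(c["mount"]); c["eye"]=M[:3,3]; c["orientation"]=M[:3,:3]
    c["dist"]=np.array(c.get("distortion",np.zeros(5)),float)
    return c
def save(c,f): cv2.imwrite(f,cv2.cvtColor(c["frame"],cv2.COLOR_RGB2BGR))
def K(c): return np.array([[c["fx"],0,c["cx"]],[0,c["fy"],c["cy"]],[0,0,1.]])
def ray(c,u,v):
    p=cv2.undistortPoints(np.array([[[u,v]]],float),K(c),c["dist"])[0,0]
    return np.array(c["orientation"])@np.array([p[0],-p[1],-1.])
def at_z(c,u,v,z):
    d=ray(c,u,v); e=np.array(c["eye"]); return e+d*(z-e[2])/d[2]
def proj(c,P):
    q=(np.atleast_2d(P)-np.array(c["eye"]))@np.array(c["orientation"])
    return cv2.projectPoints(q*[1,-1,-1],np.zeros(3),np.zeros(3),K(c),c["dist"])[0][:,0]
E
python3 - <<'E'
from h import *
import pickle
for n in("top","side"):
    c=cam(n); save(c,f"pics/{n}0.png"); pickle.dump(c,open(n+"0.pkl","wb"))
    print(n,{k:v for k,v in c.items() if k!="frame"})
print(status.read_state())
E
```

```text
top {'fx': 472.454474617568, 'fy': 472.454474617568, 'cx': 322.63738611616634, 'cy': 196.29370364186224, 'eye': array([ 0.41008895, -0.10369109,  1.699392  ]), 'orientation': array([[ 0.02706718,  0.99356675, -0.10996584],
       [-0.99960798,  0.02769008,  0.00414105],
       [ 0.00715937,  0.10981065,  0.99392674]]), 'dist': array([0., 0., 0., 0., 0.])}
side {'fx': 449.0610235097317, 'fy': 449.0610235097317, 'cx': 322.3433804863155, 'cy': 207.859446865804, 'eye': array([-0.15462376,  0.63318198,  1.04459951]), 'orientation': array([[-0.69957748,  0.47977456, -0.52953538],
       [-0.71455578, -0.4684947 ,  0.51954091],
       [ 0.001178  ,  0.74184169,  0.67057403]]), 'dist': array([0., 0., 0., 0., 0.])}
{'time': 0.1, 'joints': array([-1.25311209e+00,  3.59441720e-01,  1.51134915e+00, -1.14618890e-05,
        1.27253581e+00, -1.15099578e-01]), 'joint_vel': array([-2.96203737e-04, -1.30843990e-03, -2.62469495e-03,  1.70113883e-04,
        8.28691715e-05, -6.25356671e-04]), 'effort': array([ 1.49544189e-04, -5.28648555e+01, -2.79352212e+01, -2.64754772e-04,
        5.06160388e-03, -1.61948969e-05]), 'tool_pos': array([ 0.25142801, -0.54407379,  0.23052297]), 'tool_rot': array([[ 4.19402163e-01, -9.07800375e-01, -5.52060031e-04],
       [-9.07798906e-01, -4.19402484e-01,  1.64383244e-03],
       [-1.72380705e-03, -1.88267388e-04, -9.99998497e-01]]), 'contact_force': array([ 0.30876466, -0.11980279, -0.97869664]), 'moment': array([-0.00150042,  0.02800116,  0.00954521]), 'grip_width': 0.08547363347734498}
```

View pics/top0.png

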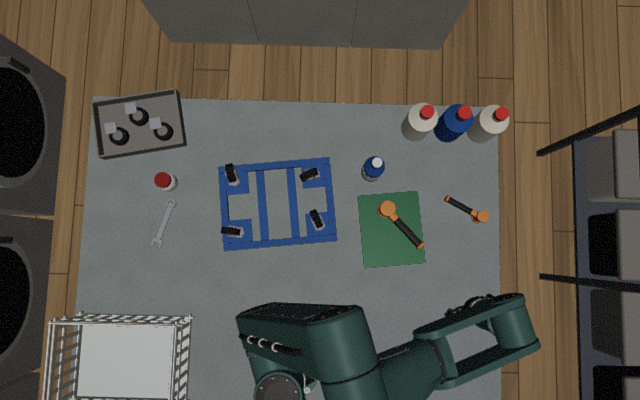

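View pics/side0.png

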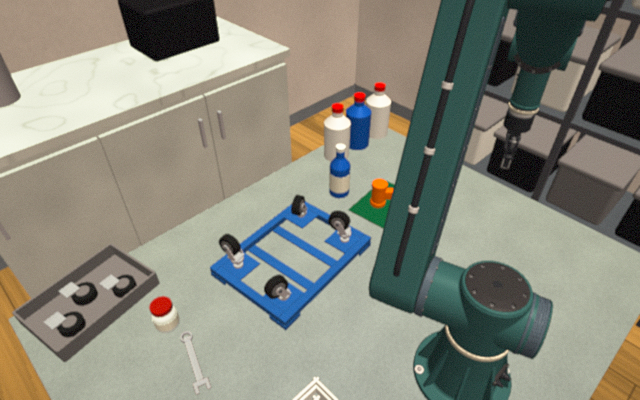

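Run:
```python
from h import *
import pickle
t=pickle.load(open("top0.pkl","rb")); s=pickle.load(open("side0.pkl","rb"))
for n,c,(x0,x1,y0,y1) in(("t",t,(210,440,145,275)),("s",s,(200,420,140,330))):
    im=cv2.cvtColor(c["frame"][y0:y1,x0:x1],cv2.COLOR_RGB2BGR)
    k=3.4 if n=="t" else 3.1
    cv2.imwrite(f"pics/{n}crop.png",cv2.resize(im,None,fx=k,fy=k,interpolation=cv2.INTER_CUBIC))
hsv=cv2.cvtColor(t["frame"],cv2.COLOR_RGB2HSV)
for nm,lo,hi,z in(("blue",(108,120,60),(125,255,255),.02),("green",(55,60,30),(85,255,255),.004),("orange",(8,150,120),(20,255,255),.094)):
    m=cv2.inRange(hsv,lo,hi); m=cv2.morphologyEx(m,cv2.MORPH_CLOSE,np.ones((3,3)))
    n,l,st,ce=cv2.connectedComponentsWithStats(m)
    for i in range(1,n):
        if st[i,4]>60:
            r=cv2.minAreaRect(np.argwhere(l==i)[:,::-1].astype(np.float32))
            b=cv2.boxPoints(r); print(nm,st[i],np.round(r[0],1),at_z(t,*r[0],z).round(3),[at_z(t,*p,z).round(3)[:2].tolist() for p in b])
```

```text
blue [444 104  30  34 484] [456.8 119.2] [ 0.892 -0.592  0.02 ] [[0.891, -0.52], [0.967, -0.592], [0.893, -0.665], [0.819, -0.593]]
blue [ 218  157  119   94 4664] [276.3 203.5] [0.566 0.054 0.02 ] [[0.692, 0.275], [0.74, -0.13], [0.441, -0.164], [0.395, 0.233]]
blue [364 157  21  20 216] [373.4 167.2] [ 0.706 -0.291  0.02 ] [[0.692, -0.245], [0.751, -0.273], [0.721, -0.337], [0.662, -0.309]]
green [ 358  191   67   77 3815] [390.8 228.9] [ 0.487 -0.358  0.004] [[0.603, -0.234], [0.631, -0.454], [0.372, -0.481], [0.345, -0.265]]
green [  236   295   304   105 14560] [388.8 352. ] [ 0.058 -0.356  0.004] [[0.181, 0.184], [0.271, -0.876], [-0.063, -0.888], [-0.148, 0.148]]
orange [378 201  20  20 263] [387.5 210.5] [ 0.545 -0.333  0.094] [[0.577, -0.3], [0.579, -0.365], [0.514, -0.366], [0.512, -0.301]]
orange [471 210  18  12 142] [479.4 215.7] [ 0.536 -0.647  0.094] [[0.52, -0.616], [0.555, -0.619], [0.552, -0.678], [0.517, -0.675]]
```

View pics/tcrop.png

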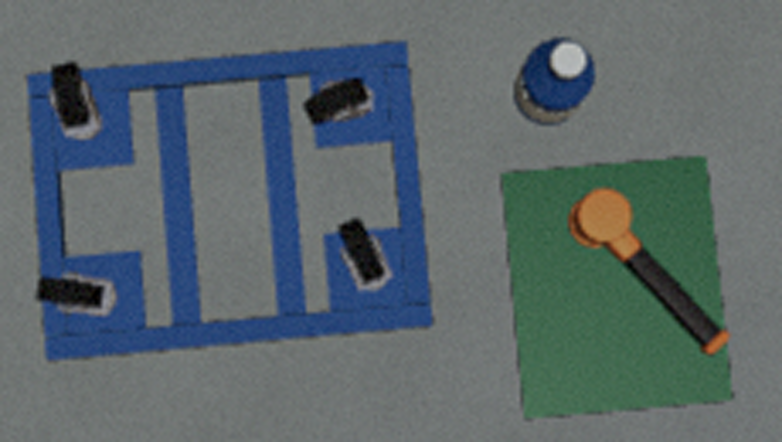

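View pics/scrop.png

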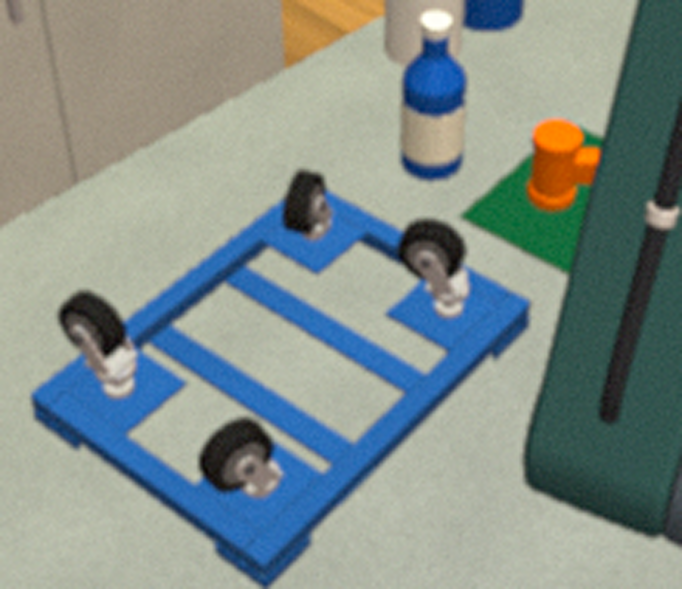

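```bash
cat > fit.py <<'E'
from h import *
from scipy.optimize import differential_evolution as DE
def cyl(x,y,z,psi,r=.0325,w=.024):
    a=np.linspace(0,2*np.pi,32,endpoint=False); cx,sx=np.cos(psi),np.sin(psi)
    c=np.array([x+.02*cx,y+.02*sx,z+.052])
    return np.vstack([c+np.outer(r*np.cos(a),[cx,sx,0])+np.outer(r*np.sin(a),[0,0,1])+k*w/2*np.array([-sx,cx,0]) for k in(-1,1)])
def darkhull(c,p0,rad):
    g=c["frame"].max(2); m=(g<75).astype(np.uint8)
    yy,xx=np.mgrid[:400,:640]; m[(xx-p0[0])**2+(yy-p0[1])**2>rad**2]=0
    n,l,st,ce=cv2.connectedComponentsWithStats(m); i=1+np.argmax(st[1:,4])
    return cv2.convexHull(np.argwhere(l==i)[:,::-1].astype(np.float32)),st[i]
def iou(c,h,P,S=1.):
    q=cv2.convexHull(proj(c,P).astype(np.float32))
    ia,_=cv2.intersectConvexConvex(q,h); A=cv2.contourArea(q);B=cv2.contourArea(h)
    return ia/(A+B-ia)
E
python3 - <<'E'
from fit import *
import pickle
t=pickle.load(open("top0.pkl","rb")); s=pickle.load(open("side0.pkl","rb"))
Y=np.deg2rad(6.7); O=np.array([.566,.054]); R=np.array([[np.cos(Y),-np.sin(Y)],[np.sin(Y),np.cos(Y)]])
for sx in(1,-1):
  for sy in(1,-1):
    b=O+R@np.array([sx*.09,sy*.14])
    P=np.array([[*b,.1]]); ht,st=darkhull(t,proj(t,P)[0],20); hs,ss=darkhull(s,proj(s,P)[0],28)
    f=lambda v:2-iou(t,ht,cyl(*v))-iou(s,hs,cyl(*v))
    for z in (.043,.065,None):
        zb=(z-1e-4,z+1e-4) if z else (.035,.075)
        r=DE(f,[(b[0]-.02,b[0]+.02),(b[1]-.02,b[1]+.02),zb,(-np.pi,np.pi)],seed=1,maxiter=60,popsize=12)
        print(sx,sy,b.round(3),"z",r.x[2].round(4),"xy",r.x[:2].round(4),"psi",r.x[3].round(2),"cost",round(r.fun,3),st[:4],ss[:4])
E
```

```text
1 1 [0.639 0.204] z 0.0431 xy [0.6433 0.2022] psi 0.22 cost 0.502 [225 163  13  20] [219 235  21  20]
1 1 [0.639 0.204] z 0.0649 xy [0.6376 0.1978] psi 0.25 cost 0.473 [225 163  13  20] [219 235  21  20]
1 1 [0.639 0.204] z 0.05 xy [0.6413 0.202 ] psi 0.18 cost 0.424 [225 163  13  20] [219 235  21  20]
1 -1 [ 0.672 -0.075] z 0.043 xy [ 0.676 -0.075] psi 2.23 cost 0.396 [299 168  19  14] [292 196  12  19]
1 -1 [ 0.672 -0.075] z 0.0649 xy [ 0.6688 -0.0728] psi 2.19 cost 0.682 [299 168  19  14] [292 196  12  19]
1 -1 [ 0.672 -0.075] z 0.0366 xy [ 0.6764 -0.0751] psi 2.22 cost 0.392 [299 168  19  14] [292 196  12  19]
-1 1 [0.46  0.183] z 0.0429 xy [0.4597 0.1796] psi 1.46 cost 0.381 [221 226  19  10] [265 275  23  23]
-1 1 [0.46  0.183] z 0.0649 xy [0.4591 0.1783] psi 1.45 cost 0.676 [221 226  19  10] [265 275  23  23]
-1 1 [0.46  0.183] z 0.0352 xy [0.4599 0.1811] psi 1.46 cost 0.369 [221 226  19  10] [265 275  23  23]
-1 -1 [ 0.493 -0.096] z 0.0431 xy [ 0.4945 -0.0984] psi 0.48 cost 0.435 [310 209  13  19] [328 211  22  18]
-1 -1 [ 0.493 -0.096] z 0.065 xy [ 0.4934 -0.0983] psi 0.48 cost 0.417 [310 209  13  19] [328 211  22  18]
-1 -1 [ 0.493 -0.096] z 0.0489 xy [ 0.4949 -0.0976] psi 0.46 cost 0.361 [310 209  13  19] [328 211  22  18]
```

Run:
```python
from h import *
import pickle
t=pickle.load(open("top0.pkl","rb"))
H=at_z(t,210+606/3.4,145+214/3.4,.094); E=at_z(t,210+716/3.4,145+341/3.4,.049)
print(H,E,np.linalg.norm((H-E)[:2]))
d=(H-E)[:2]; d/=np.linalg.norm(d); a=np.degrees(np.arctan2(d[1],d[0])); g=H[:2]-.085*d
print("mallet x yaw",a,"grip",g, "tool x yaw options",a-90,a+90, "j1",np.degrees(np.arctan2(g[1],g[0])))
print("red jar, bottle cap", at_z(t,164,180,.085),at_z(t,376.5,162,.2))
```

```text
[ 0.55396455 -0.33525783  0.094     ] [ 0.43068968 -0.45594619  0.049     ] 0.1725177505149836
mallet x yaw 44.3925725434458 grip [ 0.49322666 -0.39472134] tool x yaw options -45.6074274565542 134.3925725434458 j1 -38.669724244962865
red jar, bottle cap [0.62990159 0.43705383 0.085     ] [ 0.69192088 -0.28038477  0.2       ]
```

Call:
step_arm(
  deltas=[
    [-6.6,-55.8,10,0,0,0],
    [-6.6,-55.8,10,0,0,0],
    [-6.6,-55.8,10,0,0,0],
    [-6.6,-55.8,10,0,0,0],
    [-6.6,-55.8,10,0,0,0],
    [0,0,0,0,0,-0.171],
    [0,0,0,0,0,-0.171],
    [0,0,0,0,0,0],
  ],
  fingers=0,
  newtons=120,
)

```text
time: 1.1
tool_pos: [0.4972, -0.3919, 0.175]
tool_rot: [[0.704, -0.71, -0.004], [-0.71, -0.704, 0.004], [-0.006, 0.0, -1.0]]
contact_force: [0.1, 0.4, 0.3]
grip_width: 0.0853
```

Run:
```python
from h import *
import pickle
c=cam("wrist"); save(c,"pics/w1.png"); pickle.dump(c,open("w1.pkl","wb"))
s=status.read_state(); print(s["tool_pos"],s["tool_rot"],c["eye"],c["dist"],s["time"])
```

```text
[ 0.49712243 -0.3920477   0.17505138] [[ 7.02469923e-01 -7.11700105e-01 -4.35524803e-03]
 [-7.11686429e-01 -7.02483424e-01  4.41201166e-03]
 [-6.19951871e-03  2.65431058e-07 -9.99980783e-01]] [ 0.54797737 -0.34524787  0.31773608] [0. 0. 0. 0. 0.] 1.15
```

View pics/w1.png

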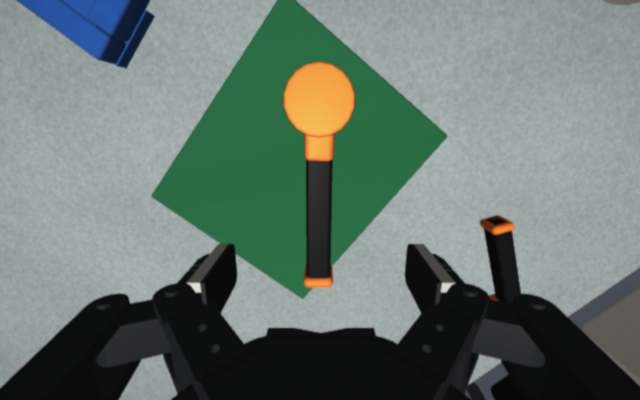

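```bash
cat > loc.py <<'E'
from h import *
def mallet(c,hu,hv,eu,ev,zf):
    H=at_z(c,hu,hv,zf+.09); E=at_z(c,eu,ev,zf+.045+.01)
    d=(H-E)[:2]; L=np.linalg.norm(d); d/=L
    return H,E,L,np.degrees(np.arctan2(d[1],d[0])),H[:2]-.085*d
E
python3 - <<'E'
from loc import *
import pickle
c=pickle.load(open("w1.pkl","rb"))
m=mallet(c,319.5,99,318.5,284,.004); print(m)
print("diam",np.linalg.norm(at_z(c,284.5,99,.094)-at_z(c,354.5,99,.094)))
s=status.read_state(); R=s["tool_rot"]
print("tool delta mm",1e3*R.T@(np.r_[m[4],.030]-s["tool_pos"]))
E
```

```text
(array([ 0.55583397, -0.33446011,  0.094     ]), array([ 0.42790192, -0.45908514,  0.059     ]), np.float64(0.17860013434800823), np.float64(44.249801164522154), array([ 0.4949481 , -0.39377209]))
diam 0.05201232994157783
tool delta mm [  0.59907847   2.75878389 145.05045366]
```

Call:
step_arm(
  deltas=[
    [0.6,2.8,50,0,0.006,0.006],
    [0,0,50,0,0,0],
    [0,0,30,0,0,0],
    [0,0,14,0,0,0],
    [0,0,3,0,0,0],
  ],
)

```text
time: 1.78
tool_pos: [0.496, -0.3978, 0.0263]
tool_rot: [[0.685, -0.729, 0.004], [-0.729, -0.685, -0.004], [0.006, 0.0, -1.0]]
contact_force: [0.3, 0.2, 0.0]
grip_width: 0.0855
```

Call:
step_arm(
  deltas=[
    [0,0,0,0,0,0],
    [0,0,0,0,0,0],
    [0,0,0,0,0,0],
    [0,0,0,0,0,0],
    [0,0,0,0,0,0],
    [0,0,0,0,0,0],
  ],
  fingers=1,
  newtons=120,
)

```text
time: 2.52
tool_pos: [0.4967, -0.3988, 0.0299]
tool_rot: [[0.684, -0.729, 0.006], [-0.729, -0.684, -0.007], [0.009, 0.001, -1.0]]
contact_force: [-0.3, 0.6, -0.9]
grip_width: 0.0224
```

Call:
step_arm(
  deltas=[
    [0,0,-20,0,0,0],
    [0,0,-45,0,0,0],
    [0,0,-55,0,0,0],
    [0,0,-55,0,0,0],
    [0,0,-15,0,-0.006,0],
    [0,0,0,0,0,0],
  ],
)

```text
time: 3.28
tool_pos: [0.4938, -0.3962, 0.2199]
tool_rot: [[0.684, -0.729, -0.005], [-0.729, -0.684, 0.002], [-0.005, 0.002, -1.0]]
contact_force: [-0.1, -0.2, -7.7]
grip_width: 0.0225
```

Run:
```python
from h import *
import pickle
c=cam("wrist"); save(c,"pics/w2.png"); pickle.dump(c,open("w2.pkl","wb"))
s=status.read_state(); print(s["tool_pos"],s["tool_rot"],s["time"],s["contact_force"],s["moment"])
m=cv2.inRange(cv2.cvtColor(c["frame"],cv2.COLOR_RGB2HSV),(8,150,80),(22,255,255))
n,l,st,ce=cv2.connectedComponentsWithStats(m); print(st[st[:,4]>100],ce[st[:,4]>100])
R=s["tool_rot"]; d=-R[:,1]
tgt=np.array([.512,-.089]); y=np.radians(20)
g=np.r_[tgt-.087*np.array([np.cos(y),np.sin(y)]),.205]
print("goal",g,"tool delta",1e3*R.T@(g-s["tool_pos"]),"yaw now",np.degrees(np.arctan2(d[1],d[0])))
```

```text
[ 0.49359808 -0.3959434   0.21914737] [[ 0.68404751 -0.72941488 -0.00573916]
 [-0.72941121 -0.68406847  0.00310086]
 [-0.0061878   0.00206507 -0.99997872]] 3.325 [ 0.46247154  0.02169447 -5.91541224] [-0.28205345  0.29304388 -0.01565833]
[[     0      0    640    400 224276]
 [   216      0    209    202  29715]
 [   463    196     28     16    238]
 [   468    269     61     56   1770]] [[317.85483511 214.76525353]
 [319.98525997  78.49072859]
 [476.7605042  204.0210084 ]
 [498.57457627 296.15932203]]
goal [ 0.43024674 -0.11875575  0.205     ] tool delta [-245.4315626  -143.43513811   15.37017321] yaw now 43.16250585598438
```

View pics/w2.png

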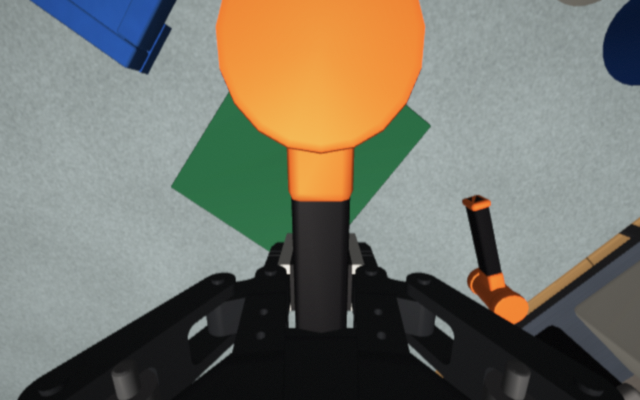

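Call:
step_arm(
  deltas=[
    [-30,-17,0,0,0,0],
    [-50,-29,3,0,0,0],
    [-50,-29,3,0,0,0],
    [-50,-29,3,0,0,0],
    [-45,-27,3,0,0,0],
    [-20,-12,2,0,0,0],
    [0,0,0,0,0,0.13],
    [0,0,0,0,0,0.14],
    [0,0,0,0,0,0.13],
    [0,0,0,0,0,0],
  ],
)

```text
time: 4.58
tool_pos: [0.4153, -0.1048, 0.1885]
tool_rot: [[0.335, -0.942, -0.034], [-0.942, -0.335, 0.018], [-0.028, 0.026, -0.999]]
contact_force: [0.2, 0.7, -6.1]
grip_width: 0.0223
```

Run:
```python
from h import *
import pickle
s=status.read_state()
c=cam("side"); save(c,"pics/s2.png"); pickle.dump(c,open("s2.pkl","wb"))
R=s["tool_rot"]; p=s["tool_pos"]; print(p,R,s["joints"],s["time"],s["contact_force"])
f=p+R@np.array([0,-.087,.026]); print("face",f, "top err tool mm",1e3*R.T@(np.array([.512,-.089,f[2]])-f))
print("proj face",proj(c,f), "projected wheel top", proj(c,[[.512,-.089,.1495],[.512,-.089,.1275]]))
cv2.imwrite("pics/s2c.png",cv2.resize(cv2.cvtColor(c["frame"][130:310,200:420],cv2.COLOR_RGB2BGR),None,fx=3.2,fy=3.2,interpolation=cv2.INTER_CUBIC))
```

```text
[ 0.41526869 -0.10482189  0.188529  ] [[ 0.33465404 -0.94174093 -0.03362569]
 [-0.94192103 -0.33535714  0.01789888]
 [-0.02813273  0.02568282 -0.99927421]] [-0.41143544  0.18135492  1.89028624  0.00330518  1.10794075  0.81608868] 4.575 [ 0.21331833  0.69043175 -6.10649664]
face [ 0.49632589 -0.07518045  0.16031346] top err tool mm [ 18.26232856 -10.12647157  -0.77440744]
proj face [[339.44771377 211.92706517]] projected wheel top [[338.78212973 209.83851637]
 [338.59291366 215.27313664]]
```

View pics/s2c.png

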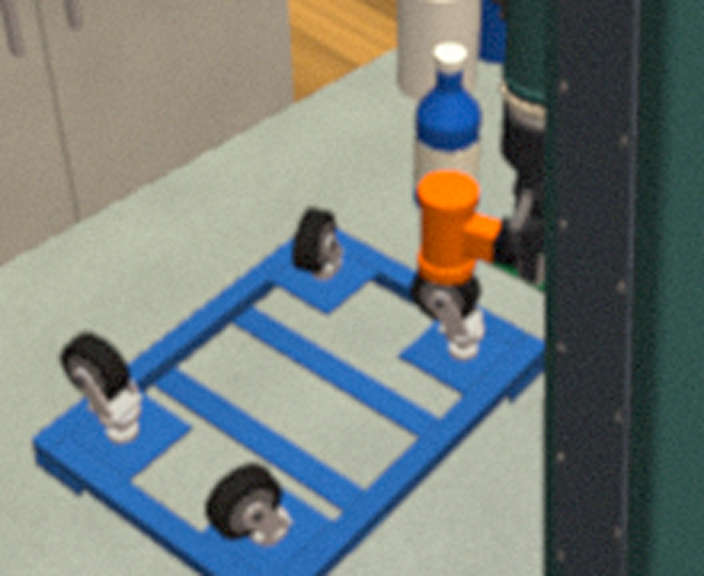

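Call:
step_arm(
  deltas=[
    [0,0,-32,0.026,0.028,0],
    [18,-10,0,0,0,0],
    [0,0,0,0,0,0],
    [0,0,0,0,0,0],
  ],
)

```text
time: 5.12
tool_pos: [0.4303, -0.1189, 0.2177]
tool_rot: [[0.343, -0.939, -0.006], [-0.939, -0.343, 0.003], [-0.005, 0.005, -1.0]]
contact_force: [-0.3, -0.3, -5.2]
grip_width: 0.0225
```

```bash
cat > st.py <<'E'
from h import *
import sys
tgt=np.array([float(sys.argv[1]),float(sys.argv[2])])
s=status.read_state(); R=s["tool_rot"]; p=s["tool_pos"]
f=p+R@np.array([0,-.087,.026]); print("t",s["time"],"tcp",p.round(4),"face",f.round(4),"err tool mm",(1e3*R.T@(np.r_[tgt,f[2]]-f)).round(1))
print("level ax,ay",R[2,1].round(4),(-R[2,0]).round(4),"yaw",np.degrees(np.arctan2(-R[1,1],-R[0,1])).round(1),"F",s["contact_force"].round(1),"M",s["moment"].round(2),"v",abs(s["joint_vel"]).max().round(3))
E
python3 st.py .512 -.089
```

```text
t 5.125 tcp [ 0.4303 -0.1189  0.2177] face [ 0.5119 -0.0889  0.1913] err tool mm [ 0.1 -0.1 -0. ]
level ax,ay 0.0045 0.005 yaw 20.1 F [-0.3 -0.3 -5.2] M [-0.13  0.44  0.03] v 0.017
```

Call:
step_arm(
  deltas=[
    [0,0,52,0,0,0],
  ],
)

```text
time: 5.25
tool_pos: [0.4339, -0.1205, 0.1675]
tool_rot: [[0.344, -0.939, 0.003], [-0.939, -0.344, -0.001], [0.001, -0.002, -1.0]]
contact_force: [0.3, -1.2, 0.6]
grip_width: 0.0224
```

```bash
python3 st.py .512 -.089
```

```text
t 5.25 tcp [ 0.4339 -0.1205  0.1675] face [ 0.5157 -0.0906  0.1417] err tool mm [-2.8  2.9 -0. ]
level ax,ay -0.0022 -0.0014 yaw 20.1 F [ 0.3 -1.2  0.6] M [-0.18  0.08 -0.06] v 1.112
```

Call:
step_arm(
  deltas=[
    [0,0,21,0,0,0],
  ],
)

```text
time: 5.38
tool_pos: [0.4338, -0.1201, 0.1452]
tool_rot: [[0.344, -0.939, 0.002], [-0.939, -0.344, 0.001], [0.0, -0.002, -1.0]]
contact_force: [-4.2, 1.9, 16.2]
grip_width: 0.0224
```

```bash
python3 st.py .512 -.089
```

```text
t 5.375 tcp [ 0.4338 -0.1201  0.1452] face [ 0.5155 -0.0902  0.1194] err tool mm [-2.4  2.9 -0. ]
level ax,ay -0.0022 -0.0002 yaw 20.1 F [-4.2  1.9 16.2] M [ 0.85 -0.35  0.13] v 0.445
```

Call:
step_arm(
  deltas=[
    [0,0,-45,0,0,0],
    [0,0,-50,0,0,0],
    [0,0,-20,0,0,0],
    [0,0,0,0,0,0],
  ],
)

```text
time: 5.88
tool_pos: [0.4306, -0.1189, 0.2578]
tool_rot: [[0.346, -0.938, -0.009], [-0.938, -0.346, 0.006], [-0.009, 0.007, -1.0]]
contact_force: [1.1, -0.3, -5.2]
grip_width: 0.0226
```

```bash
python3 st.py .512 -.089
python3 - <<'E'
from h import *
import pickle
c=cam("side"); pickle.dump(c,open("s3.pkl","wb"))
cv2.imwrite("pics/s3c.png",cv2.resize(cv2.cvtColor(c["frame"][110:310,200:420],cv2.COLOR_RGB2BGR),None,fx=3,fy=3,interpolation=cv2.INTER_CUBIC))
E
```

```text
t 5.875 tcp [ 0.4306 -0.1189  0.2578] face [ 0.512  -0.0886  0.2312] err tool mm [ 0.3  0.1 -0. ]
level ax,ay 0.0066 0.009 yaw 20.2 F [ 1.1 -0.3 -5.2] M [-0.15  0.35 -0.02] v 0.023
```

View pics/s3c.png

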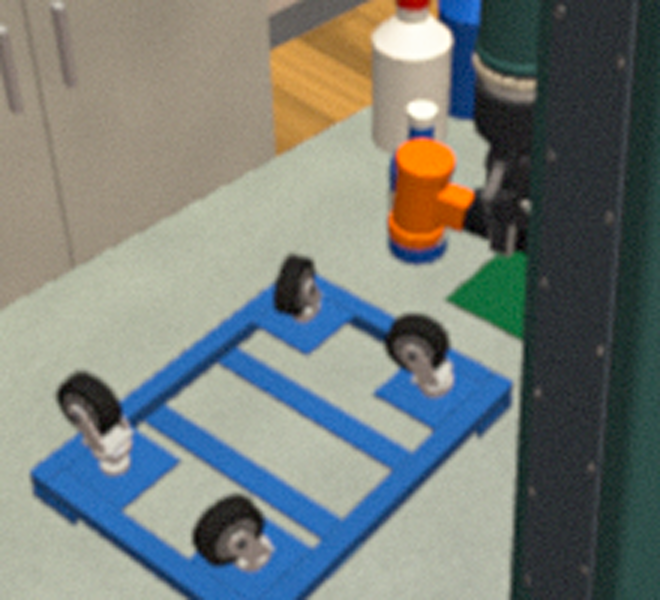

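Run:
```python
from fit import *
import pickle
h={n:darkhull(pickle.load(open(n+".pkl","rb")),(339,217),26) for n in("side0","s3")}
a,b=[v[0][:,0] for v in h.values()]
print([ (v[1].tolist(), cv2.minEnclosingCircle(v[0])) for v in h.values()])
s=pickle.load(open("side0.pkl","rb"))
for n in h:
    best={p:max(( iou(s,h[n][0],cyl(.4945,-.098,z,p)),z) for z in np.arange(.03,.08,.001)) for p in(.4,.47,.55)}
    print(n,best)
g0=pickle.load(open("side0.pkl","rb"))["frame"][:,:,::-1]; g1=pickle.load(open("s3.pkl","rb"))["frame"][:,:,::-1]
# wheel+hub shift by template matching
r=cv2.matchTemplate(g1[195:250,315:360].copy(),g0[208:236,328:346].copy(),cv2.TM_CCOEFF_NORMED); print(r.max(),np.unravel_index(r.argmax(),r.shape), "zero shift=(13,13)")
print(np.round(r[13:22,13],2))
print(proj(s,[[.512,-.089,.117],[.512,-.089,.095]]))
```

```text
[([328, 211, 22, 18, 202], ((338.4444580078125, 221.11111450195312), 10.613961219787598)), ([328, 215, 21, 18, 194], ((338.0, 224.5), 10.30786418914795))]
side0 {0.4: (0.7627998105380882, np.float64(0.048000000000000015)), 0.47: (0.7546962175251559, np.float64(0.049000000000000016)), 0.55: (0.7464419301141355, np.float64(0.05100000000000002))}
s3 {0.4: (0.741063013687208, np.float64(0.032)), 0.47: (0.7332585044752356, np.float64(0.033)), 0.55: (0.7252884095228329, np.float64(0.034))}
0.91139406 (np.int64(17), np.int64(13)) zero shift=(13,13)
[0.47 0.63 0.78 0.89 0.91 0.79 0.58 0.36 0.2 ]
[[338.50406361 217.82506694]
 [338.32087393 223.08659842]]
```

Run:
```python
from h import *
import pickle
w2=pickle.load(open("w2.pkl","rb")); c=cam("wrist"); pickle.dump(c,open("w3.pkl","wb"))
M=np.array(c["mount"])
def model(th,cc):
    # head top rim in tool frame; rotation th about tool x through grip (0,0,-.019); head up => toward -z
    a=np.linspace(0,2*np.pi,60); P=np.c_[.027*np.cos(a),-.087+.027*np.sin(a),0*a-.064]
    g=np.array([0,0,-.019]); R=cv2.Rodrigues(np.array([th,0,0.]))[0]
    P=(P-g)@R.T+g; q=(P-M[:3,3])@M[:3,:3]
    return cv2.projectPoints(q*[1,-1,-1],np.zeros(3),np.zeros(3),K(cc),cc["dist"])[0][:,0]
for n,cc in(("w2",w2),("w3",c)):
    m=cv2.inRange(cv2.cvtColor(cc["frame"],cv2.COLOR_RGB2HSV),(8,150,80),(22,255,255)); m[:,440:]=0
    r=np.where(m.any(1))[0]; w=[(v,m[v].astype(bool).sum()) for v in range(0,r.max(),15)]
    print(n,r.max(),w, m.astype(bool).sum(1).max())
for th in(-.1,-.05,0,.05,.1):
    p=model(th,c); print(th,np.ptp(p[:,0]).round(),p[:,1].min().round(),p[:,1].max().round())
```

```text
w2 201 [(0, np.int64(196)), (15, np.int64(203)), (30, np.int64(209)), (45, np.int64(205)), (60, np.int64(203)), (75, np.int64(195)), (90, np.int64(183)), (105, np.int64(169)), (120, np.int64(143)), (135, np.int64(109)), (150, np.int64(67)), (165, np.int64(66)), (180, np.int64(65)), (195, np.int64(60))] 209
w3 207 [(0, np.int64(217)), (15, np.int64(223)), (30, np.int64(229)), (45, np.int64(229)), (60, np.int64(225)), (75, np.int64(221)), (90, np.int64(210)), (105, np.int64(196)), (120, np.int64(181)), (135, np.int64(153)), (150, np.int64(118)), (165, np.int64(68)), (180, np.int64(67)), (195, np.int64(65))] 231
-0.1 196.0 -77.0 137.0
-0.05 207.0 -83.0 145.0
0 218.0 -89.0 154.0
0.05 230.0 -94.0 164.0
0.1 242.0 -97.0 175.0
```

Call:
step_arm(
  deltas=[
    [-20,-22,0,0.007,0.009,0],
    [-36,-38,0,0,0,0],
    [-36,-38,0,0,0,0],
    [-36,-38,0,0,0,0],
    [-36,-38,0,0,0,0],
    [-36,-38,0,0,0,0],
    [-23,-27,0,0,0,0],
    [0,0,0,0,0,0],
    [0,0,0,0,0,0],
  ],
)

```text
time: 7.1
tool_pos: [0.5706, 0.1823, 0.2343]
tool_rot: [[0.344, -0.938, -0.036], [-0.939, -0.344, 0.0], [-0.013, 0.033, -0.999]]
contact_force: [-0.4, -0.8, -5.1]
grip_width: 0.0224
```

```bash
python3 st.py .660 .204
```

```text
t 7.1 tcp [0.5706 0.1823 0.2343] face [0.6513 0.2123 0.2054] err tool mm [10.8 -5.3 -0.3]
level ax,ay 0.0333 0.0127 yaw 20.1 F [-0.4 -0.8 -5.1] M [-0.17  0.35  0.03] v 0.021
```

Call:
step_arm(
  deltas=[
    [11,-5,0,-0.047,0.013,0],
    [0,0,6,0,0,0],
    [0,0,0,0,0,0],
  ],
)

```text
time: 7.48
tool_pos: [0.5753, 0.1709, 0.2249]
tool_rot: [[0.342, -0.936, -0.082], [-0.94, -0.341, -0.029], [-0.001, 0.087, -0.996]]
contact_force: [0.1, 1.0, -4.6]
grip_width: 0.0226
```

```bash
python3 st.py .660 .204
python3 - <<'E'
from h import *
s=status.read_state(); R=s["tool_rot"]; print("down in tool",-R[2])
c=cam("side"); save(c,"pics/s4.png")
cv2.imwrite("pics/s4c.png",cv2.resize(cv2.cvtColor(c["frame"][110:310,180:400],cv2.COLOR_RGB2BGR),None,fx=3,fy=3,interpolation=cv2.INTER_CUBIC))
E
```

```text
t 7.475 tcp [0.5753 0.1709 0.2249] face [0.6546 0.1999 0.1915] err tool mm [-2.  -6.5 -0.6]
level ax,ay 0.0869 0.001 yaw 20.0 F [ 0.1  1.  -4.6] M [-0.04  0.29 -0.05] v 0.01
down in tool [ 9.86438249e-04 -8.68868286e-02  9.96217700e-01]
```

View pics/s4c.png

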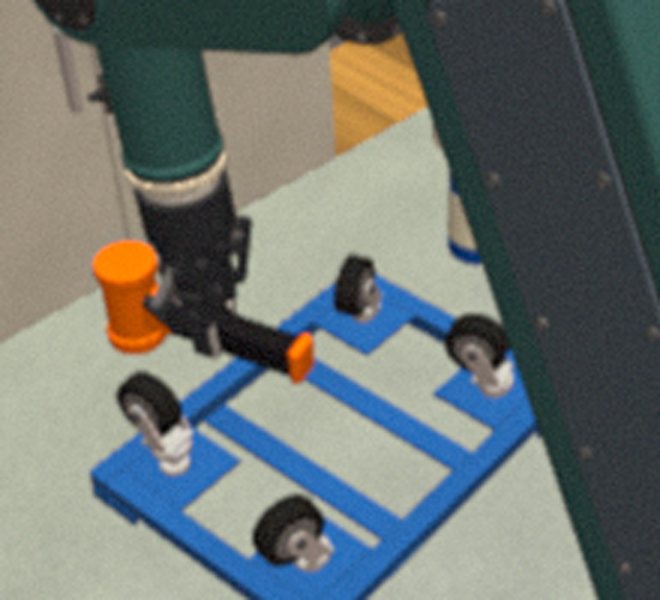

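Call:
step_arm(
  deltas=[
    [0,-4,58,0,0,0],
    [0,-1.5,18,0,0,0],
  ],
)

```text
time: 7.78
tool_pos: [0.5782, 0.171, 0.1519]
tool_rot: [[0.342, -0.937, -0.069], [-0.94, -0.341, -0.026], [0.001, 0.074, -0.997]]
contact_force: [-1.6, -0.0, 4.6]
grip_width: 0.0225
```

```bash
python3 st.py .660 .204
```

```text
t 7.775 tcp [0.5782 0.171  0.1519] face [0.6579 0.1999 0.1195] err tool mm [-3.1 -3.4 -0.3]
level ax,ay 0.0742 -0.0008 yaw 20.0 F [-1.6 -0.   4.6] M [ 0.06 -0.11 -0.04] v 0.304
```

Call:
step_arm(
  deltas=[
    [0,0,-45,0,0,0],
    [0,0,-10,0,0,0],
    [0,0,0,0,0,0],
  ],
)

```text
time: 8.15
tool_pos: [0.5798, 0.1718, 0.2058]
tool_rot: [[0.341, -0.937, -0.072], [-0.94, -0.34, -0.026], [-0.0, 0.077, -0.997]]
contact_force: [0.0, -0.5, -6.3]
grip_width: 0.0227
```

```bash
python3 st.py .660 .204
python3 - <<'E'
from fit import *
import pickle
c=cam("side"); pickle.dump(c,open("s5.pkl","wb")); s=pickle.load(open("side0.pkl","rb"))
g0=s["frame"][:,:,::-1]; g1=c["frame"][:,:,::-1]
r=cv2.matchTemplate(g1[225:280,210:255].copy(),g0[233:258,219:242].copy(),cv2.TM_CCOEFF_NORMED); print(r.max(),np.unravel_index(r.argmax(),r.shape),"zero=(8,9)",np.round(r[6:18,9],2))
for cc in(s,c):
    h,st=darkhull(cc,(230,248),24); print(st, max((iou(s,h,cyl(.6395,.200,z,p)),z,p) for z in np.arange(.025,.08,.001) for p in(.1,.2,.3)))
print(proj(s,[[.66,.204,.117],[.66,.204,.095]]))
cv2.imwrite("pics/s5c.png",cv2.resize(g1[130:310,190:390],None,fx=3,fy=3,interpolation=cv2.INTER_CUBIC))
E
```

```text
t 8.15 tcp [0.5798 0.1718 0.2058] face [0.6594 0.2007 0.1732] err tool mm [-2.9 -1.6 -0.1]
level ax,ay 0.0766 0.0004 yaw 19.9 F [ 0.  -0.5 -6.3] M [-0.11  0.26 -0.02] v 0.014
0.93102896 (np.int64(12), np.int64(10)) zero=(8,9) [0.17 0.32 0.48 0.65 0.8  0.9  0.9  0.8  0.64 0.47 0.32 0.17]
[219 235  21  20 214] (0.7041666842174549, np.float64(0.052000000000000025), 0.1)
[220 238  21  20 206] (0.7057747886156828, np.float64(0.03600000000000001), 0.1)
[[229.35211094 241.71448199]
 [230.40563116 247.00401599]]
```

View pics/s5c.png

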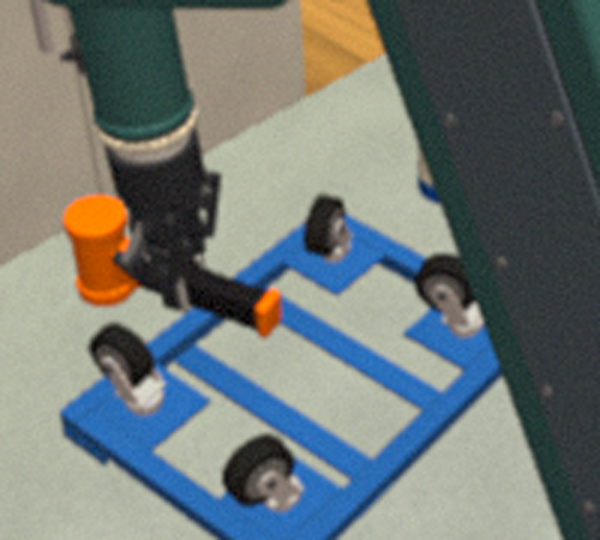

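Call:
step_arm(
  deltas=[
    [0,-3.5,45,0,0,0],
    [0,-1.5,18,0,0,0],
  ],
)

```text
time: 8.45
tool_pos: [0.5821, 0.1722, 0.1428]
tool_rot: [[0.341, -0.938, -0.065], [-0.94, -0.34, -0.025], [0.001, 0.07, -0.998]]
contact_force: [-3.7, -1.7, 14.6]
grip_width: 0.0224
```

```bash
python3 st.py .660 .204
```

```text
t 8.45 tcp [0.5821 0.1722 0.1428] face [0.662  0.2011 0.1108] err tool mm [-3.4  0.9  0.1]
level ax,ay 0.0698 -0.0008 yaw 19.9 F [-3.7 -1.7 14.6] M [ 0.08 -0.14  0.05] v 0.3
```

Call:
step_arm(
  deltas=[
    [0,3,-45,0,0,0],
    [0,4,-55,0,0,0],
    [0,1,-20,0,0,0],
    [0,0,0,0,0,0],
  ],
)

```text
time: 8.95
tool_pos: [0.5786, 0.1715, 0.2585]
tool_rot: [[0.34, -0.937, -0.077], [-0.94, -0.339, -0.026], [-0.001, 0.081, -0.997]]
contact_force: [0.6, 0.3, -5.8]
grip_width: 0.0223
```

```bash
python3 st.py .660 .204
python3 - <<'E'
from fit import *
import pickle
c=cam("side"); pickle.dump(c,open("s6.pkl","wb")); s=pickle.load(open("side0.pkl","rb"))
g0=s["frame"][:,:,::-1]
for n in("s5","s6"):
    g1=pickle.load(open(n+".pkl","rb"))["frame"][:,:,::-1]
    r=cv2.matchTemplate(g1[225:280,210:255].copy(),g0[233:258,219:242].copy(),cv2.TM_CCOEFF_NORMED); print(n,np.unravel_index(r.argmax(),r.shape),"zero=(8,9)",np.round(r[6:18,9:11].max(1),2))
c=cam("wrist"); pickle.dump(c,open("w4.pkl","wb"))
m=cv2.inRange(cv2.cvtColor(c["frame"],cv2.COLOR_RGB2HSV),(8,150,80),(22,255,255)); m[:,440:]=0
w=m.astype(bool).sum(1); print("width",w.max(),"bottom",[v for v in range(100,200) if w[v]<w[198]+8][:1], w[[135,150,165,180]])
E
```

```text
t 8.95 tcp [0.5786 0.1715 0.2585] face [0.6582 0.2004 0.2255] err tool mm [-2.8 -2.9 -0.2]
level ax,ay 0.0813 0.0013 yaw 19.9 F [ 0.6  0.3 -5.8] M [-0.05  0.28 -0.01] v 0.025
s5 (np.int64(12), np.int64(10)) zero=(8,9) [0.17 0.32 0.48 0.65 0.8  0.91 0.93 0.84 0.67 0.5  0.33 0.17]
s6 (np.int64(12), np.int64(10)) zero=(8,9) [0.17 0.31 0.47 0.64 0.79 0.9  0.93 0.85 0.69 0.51 0.34 0.19]
width 246 bottom [182] [197 168 138  80]
```

Call:
step_arm(
  deltas=[
    [22,15,0,0,0,0],
    [44,31,2,0,0,0],
    [44,31,2,0,0,0],
    [44,31,2,0,0,0],
    [44,31,2,0,0,0],
    [44,31,2,0,0,0],
    [44,31,2,0,0,0],
    [44,31,2,0,0,0],
    [44,31,2,0,0,0],
    [44,31,2,0,0,0],
    [35,25,0,0,0,0],
    [0,0,0,0,0,0],
  ],
)

```text
time: 10.55
tool_pos: [0.4163, -0.3762, 0.2404]
tool_rot: [[0.344, -0.932, -0.112], [-0.939, -0.344, -0.017], [-0.023, 0.111, -0.994]]
contact_force: [0.4, 0.6, -5.8]
grip_width: 0.0227
```

```bash
python3 st.py .511 -.350
python3 - <<'E'
from h import *
s=status.read_state();R=s["tool_rot"];print(s["joints"],R.round(3))
E
```

```text
t 10.55 tcp [ 0.4163 -0.3762  0.2404] face [ 0.4945 -0.3468  0.205 ] err tool mm [  8.7 -14.2  -1.8]
level ax,ay 0.1106 0.0228 yaw 20.2 F [ 0.4  0.6 -5.8] M [-0.13  0.21  0.02] v 0.049
[-0.79687924  0.33671844  1.52682646 -0.09411775  1.34538929  0.44595575] [[ 0.344 -0.932 -0.112]
 [-0.939 -0.344 -0.017]
 [-0.023  0.111 -0.994]]
```

Call:
step_arm(
  deltas=[
    [0,0,0,-0.05,0.023,0],
    [0,-6,40,0,0,0],
    [0,-8,50,0,0,0],
    [0,-8,50,0,0,0],
    [0,-5,35,0,0,0],
    [0,0,0,0,0,0],
  ],
)

```text
time: 11.3
tool_pos: [0.4119, -0.3691, 0.0511]
tool_rot: [[0.347, -0.924, -0.157], [-0.938, -0.344, -0.047], [-0.011, 0.164, -0.986]]
contact_force: [-0.8, 1.3, -4.9]
grip_width: 0.0219
```

```bash
python3 st.py .511 -.350
python3 - <<'E'
from h import *
c=cam("side"); save(c,"pics/s7.png")
c=cam("wrist"); save(c,"pics/w5.png")
m=cv2.inRange(cv2.cvtColor(c["frame"],cv2.COLOR_RGB2HSV),(8,150,80),(22,255,255)); m[:,440:]=0
print(m.astype(bool).sum(1).max())
E
```

```text
t 11.3 tcp [ 0.4119 -0.3691  0.0511] face [ 0.4882 -0.3403  0.0111] err tool mm [ 17.  -17.7  -3.1]
level ax,ay 0.1639 0.0109 yaw 20.4 F [-0.8  1.3 -4.9] M [-0.06  0.14 -0.  ] v 0.023
247
```

Call:
step_arm(
  deltas=[
    [0,-2,12,0,0.011,0],
    [0,-1,5,0,0,0],
    [0,0,0,0,0,0],
  ],
)

```text
time: 11.78
tool_pos: [0.4169, -0.3733, 0.0395]
tool_rot: [[0.35, -0.926, -0.143], [-0.937, -0.343, -0.068], [0.014, 0.158, -0.987]]
contact_force: [0.2, -0.6, -5.2]
grip_width: 0.0229
```

Call:
step_arm(
  deltas=[
    [0,-0.3,2,0,0,0],
    [0,0,0,0,0,0],
  ],
)

```text
time: 12.02
tool_pos: [0.4174, -0.3738, 0.0383]
tool_rot: [[0.35, -0.926, -0.142], [-0.937, -0.343, -0.069], [0.015, 0.157, -0.987]]
contact_force: [-0.3, -1.2, -5.9]
grip_width: 0.0225
```

Call:
step_arm(
  deltas=[
    [0,-1,5,0,-0.014,0],
    [0,-0.5,3,0,0,0],
    [0,0,0,0,0,0],
  ],
)

```text
time: 12.4
tool_pos: [0.4178, -0.3742, 0.0297]
tool_rot: [[0.347, -0.926, -0.147], [-0.938, -0.343, -0.055], [0.001, 0.157, -0.988]]
contact_force: [-0.2, 0.4, -5.4]
grip_width: 0.023
```

Call:
step_arm(
  deltas=[
    [0,-0.5,3,0,0,0],
    [0,0,0,0,0,0],
  ],
)

```text
time: 12.65
tool_pos: [0.4178, -0.3747, 0.0287]
tool_rot: [[0.347, -0.926, -0.147], [-0.938, -0.343, -0.056], [0.002, 0.157, -0.988]]
contact_force: [1.4, 3.3, -1.2]
grip_width: 0.0229
```

Call:
step_arm(
  deltas=[
    [0,-0.5,3,0,0,0],
    [0,0,0,0,0,0],
  ],
)

```text
time: 12.9
tool_pos: [0.4178, -0.3748, 0.0288]
tool_rot: [[0.348, -0.926, -0.147], [-0.938, -0.343, -0.057], [0.003, 0.157, -0.988]]
contact_force: [0.7, 2.6, -1.1]
grip_width: 0.023
```

Run:
```python
from h import *
c=cam("wrist"); save(c,"pics/w6.png"); s=status.read_state(); print(s["moment"],s["contact_force"])
```

```text
[0.50409065 0.05523439 0.06022672] [-0.99162693  1.92517246  2.54398375]
```

View pics/w6.png

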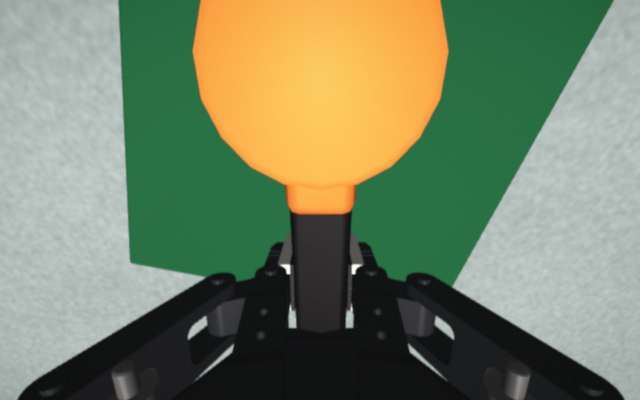

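Call:
step_arm(
  deltas=[
    [0,0,0,0,0,0],
    [0,0,0,0,0,0],
    [0,0,0,0,0,0],
    [0,0,0,0,0,0],
    [0,0,0,0,0,0],
    [0,0,0,0,0,0],
  ],
  fingers=0,
)

```text
time: 13.7
tool_pos: [0.419, -0.3767, 0.0288]
tool_rot: [[0.348, -0.926, -0.145], [-0.938, -0.343, -0.06], [0.006, 0.157, -0.988]]
contact_force: [0.5, -0.1, -0.5]
grip_width: 0.0853
```

Call:
step_arm(
  deltas=[
    [0,0,-20,0,0,0],
    [0,0,-40,0,0,0],
    [0,0,-50,0,0,0],
    [0,0,-50,0,0,0],
    [0,0,-30,0.1,0,0],
    [0,0,0,0.05,0,0],
    [0,0,0,0,0,0],
    [0,0,0,0,0,0],
  ],
)

```text
time: 14.7
tool_pos: [0.447, -0.3643, 0.2218]
tool_rot: [[0.348, -0.937, -0.003], [-0.937, -0.348, -0.006], [0.005, 0.005, -1.0]]
contact_force: [0.7, -0.2, 0.5]
grip_width: 0.0853
```

Run:
```python
from h import *
w=cam("wrist"); t=cam("side"); k=cam("top"); save(k,"pics/t9.png")
a=cv2.resize(w["frame"],(480,300)); b=cv2.resize(t["frame"],(480,300)); 
v=np.vstack([a,b])[:,:,::-1]; cv2.imwrite("pics/fin.png",v)
save(w,"pics/w9.png")
m=cv2.inRange(cv2.cvtColor(w["frame"],cv2.COLOR_RGB2HSV),(8,150,120),(22,255,255))
n,l,st,ce=cv2.connectedComponentsWithStats(m); print(st[st[:,4]>50],ce[st[:,4]>50]); s=status.read_state(); print(s["tool_pos"],s["time"],s["contact_force"])
# dolly casters overlap: before/after top
import pickle; t0=pickle.load(open("top0.pkl","rb"))
d=cv2.absdiff(t0["frame"],k["frame"]).max(2); print("jar/spanner/bottle diff",d[170:192,153:178].mean(),d[198:250,150:178].mean(),d[152:184,360:386].mean(), d[190:250,440:495].mean())
```

```text
[[     0      0    640    400 250979]
 [   291     97     58     78   3134]
 [   523    100     20     18    177]
 [   569    170     24     23    322]
 [   550    181     13     23     97]
 [   590    184     40     37   1107]
 [   308    272     24      8    184]] [[317.64519741 200.36844517]
 [319.56285897 131.87268666]
 [532.66666667 108.36158192]
 [579.7515528  180.91925466]
 [553.42268041 192.83505155]
 [609.54019874 202.00813008]
 [319.625      275.4076087 ]]
[ 0.44723688 -0.36403613  0.22134217] 14.85 [-0.24780898  0.91779958 -0.3044512 ]
jar/spanner/bottle diff 4.887272727272728 3.6339285714285716 4.691105769230769 11.953636363636363
```

View pics/fin.png

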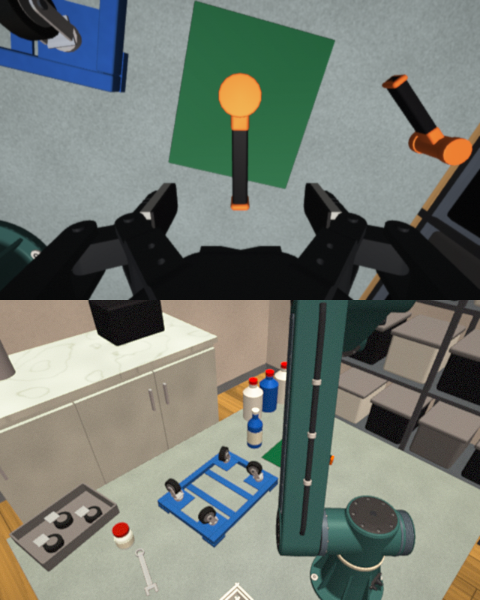

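Run:
```python
from fit import *
t=cam("top"); s=cam("side")
for n,b in(("A",(.4945,-.098)),("B",(.6395,.2)),("C",(.676,-.075)),("D",(.46,.18))):
    P=np.array([[*b,.095]]); ht,_=darkhull(t,proj(t,P)[0],20); hs,_=darkhull(s,proj(s,P)[0],24)
    f=lambda v:2-iou(t,ht,cyl(*v))-iou(s,hs,cyl(*v))
    r=DE(f,[(b[0]-.02,b[0]+.02),(b[1]-.02,b[1]+.02),(.02,.075),(-np.pi,np.pi)],seed=1,maxiter=60,popsize=12)
    print(n,r.x.round(4),round(r.fun,3))
```

```text
A [ 0.4936 -0.0982  0.034   0.4653] 0.406
B [0.6395 0.2051 0.0388 0.0472] 0.448
C [ 0.6757 -0.0748  0.0349  2.2036] 0.423
D [0.4605 0.1807 0.035  1.482 ] 0.439
```

```bash
python3 -c "
from rig import ticket
print(ticket.hand_in())"
```

```text
the job is handed in; nothing more can be done
None
```

Both loose casters are driven home and the mallet stands on a striking face on the green mat. The gripper is open and clear of it. I handed in at about 15 s of the 56 s limit.

- **Casters:** The near-right caster took one blow and the far-left one took two. The far-left did not measurably move on its second blow, which ended at about 20 N, so it was already on its stop. No gripper or arm contact with a caster was seen.
- **Final height check:** The camera fit puts the flanges at 34 mm (near-right) and 39 mm (far-left). The two casters that were already home fitted at 35 mm.
    - The fit reads about 8 mm low throughout; home is really 43 mm.
    - The far-left reading is about 4 mm higher than the others. I put that down to fit noise, because it had stopped moving under load.
    - Both casters dropped about 16 mm in the images, not 22 mm, so they may not have started fully proud.
- **Mallet:** It tilted about 0.16 rad in the grip from the blows, so I levelled it by tilting the tool before setting it down. The last wrist image shows it upright on the mat.
- **Bystanders:** The detergent bottle, spanner and jar look unmoved in the before and after top images.
- **Forces:** Readings after each blow stayed near 17 N at the wrist. I did not see the peak during impact.

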